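# Date-stamp a sample carton in the stamping jig

## Robot

A 7-joint arm with a two-finger parallel gripper is mounted at the origin on a cart in front of the work surface, level with it; the furniture and walls round the work are solid. World frame = base frame: x ahead of the robot, y to its left, z up, the work surface at z = 0. Lengths are in m, angles in rad, forces in N, time in s.
With the tool pointing down it reaches from about 0.4 to 0.85 m from the base axis. Payload 4.5 kg.
Tool frame: the origin (TCP) lies where the fingers leave the gripper's body, on its centre line; the fingertips stand 64 mm ahead of it and the grasp point (between the pads) lies 45 mm ahead of it; z points along the fingers, y is the line along which they close (so a half turn about z gives the same grasp; the last joint's range is limited). The gripper opens to 88 mm and grips with 3 to 60 N. Pads are 18 mm wide; open, the fingers measure 123 mm over their backs; the gripper's body (75 mm by 187 mm) begins 45 mm behind the grasp point.
Start: joints at [-1.19, 0.689, -0.195, 1.565, 0.157, 0.902, -0.215], TCP at [0.212, 0.588, 0.303] pointing down, gripper open.
Joint ranges: [-3.01, 3.01], [-0.46, 2.08], [-1.47, 1.51], [0.13, 2.56], [-1, 4.14], [0.04, 2.09], [-2.66, 2.66]. Speed limits (rad/s): [2.57, 2.57, 3.14, 3.14, 3.14, 3.14, 3.14].

## Interface

Orientations are given as a unit quaternion [x, y, z, w].
In Python, from plant import r gives the robot as it stands.
- The arm moves only by the tool play_rows, never from a script. Its arguments are lists of equal length, an entry for each row: "translation": the shift along the tool's x, y, z in m, a list of three; "delta_rot": the turn, a rotation vector about the tool's x, y, z in degrees, a list of three; "grip": the opening, from -1 (shut) to 1 (fully open). In form: {"translation": [[x, y, z], ...], "delta_rot": [[rx, ry, rz], ...], "grip": [grip, ...]}. A call has 1 to 20 rows; each row shifts and turns the commanded pose from where the row before left it, along the tool's axes as they then stand; what a row does not reach is not made up. A row lasts 1/8 s, in which the tool goes at most 62.5 mm and 10.7 degrees, less where a joint would pass 70% of its speed; a pose out of reach is approached as far as the arm can. A call with a gripper value outside its range is refused whole. The fingers move at their own pace and stop on an object; "squeeze" is the grip in N (left out, the last holds). Time passes only in rows, so rows that do not move let the fingers close. It gives the time, the measured TCP pose, the force, the opening and the grip force at its end, in the units of the state.
- r.get_state(): the state, without advancing time (a new reading comes with each control period).
- r.snapshot(name): name is "scene" or "top" or "wrist"; returns the picture (384x512x3 uint8, blue, green, red); there is no depth.
- r.get_calibration(name): a dict with "intrinsics" (3x3 intrinsics, pixels), "eye" and "rotation" of the camera in the world. Camera axes: x right, y up, looking along -z (the intrinsics and any distortion apply to the point x, -y, -z); pixel columns grow to the right and rows downward; lengths in m; the calibration is good to about 2 mm. A picture is of the moment at which its call begins: read the wrist's pose just before it. get_calibration takes no time and is no camera call; for the wrist camera it gives the pose at the moment of the call.
- r.finish_job(): hands the job in; it is judged then, once.
Trained networks look in the newest picture that a camera, given by its name, has taken for a name from the list of things; names that differ only in an ending like _2 or _b are one class to them, and where a whole thing is asked for, a point or a joint stands for the part that bears it (a point fixed in the world has none). Each returns a list of dicts, best first, with "confidence" (0 to 1); they miss things now and then, are a little off and sometimes report something else, mostly with a low value. They report only what shows in the picture. A call takes as long as a camera call.
- r.look_for(camera, target): "point" ([x, y, z] in m, in world coordinates, good to about 4 mm: the middle of the surface that is visible of it).
- r.silhouettes(camera, target): "pixels" (384x512 bool, what is visible of it).
The state is a dict: "clock": time; "q": joint angles; "qd": joint speeds; "joint_torque": joint torques, N m; "tool_pos": TCP position; "eef_rot": TCP orientation; "contact_force": force on the tool from outside, world axes, zero at the start; "moment": the same for the moment, N m; "opening": opening from 0.0 (shut) to 1.0 (fully open); "finger_force": force on a finger pad.
Only numpy, scipy, OpenCV 4.12 (cv2) and the standard library are available. Lean on these libraries where they do the work, as an engineer would, in place of code of your own. Each camera call takes 0.05 s, during which the arm holds its last target. There are 200 camera calls.

## Task

Date-stamp the small brown sample carton: without gripping or lifting it, push it across the desk with the fingertips until it sits square and flush against both metal fences of the stamping jig, under the stamp. Only then press the cap of the stamp all the way down onto the carton with the fingertips and let it spring back up, so that the carton is left flush in the corner and the stamp is up. Leave the glass, the corkscrew, the bottle capsule and the phone handset where they are.

Things in the scene. Friction and masses are not known exactly. Their poses are not given: they have to be found in the camera images.
- carton: Loose flat carton of brown card, blank white label on top, 100 mm (its x) by 160 mm (its y) by 30 mm high, 0.2 to 0.4 kg. Origin at the centre of its underside. It starts 5 to 11 cm in front of and 4 to 12 cm left of its home place, turned up to 0.3 rad against the jig. In the jig its x lies along the jig's x: far long side on the back fence, right short side on the end stop.
- jig: Stamping jig screwed to the desk: an L of two aluminium angle fences 22 mm high, and a sprung stamp stand behind. Origin on the desk at the inner corner of the L; x away from the robot, y to the left (turned up to 0.15 rad). The carton belongs on the side of negative x, positive y. No floor plate: the carton slides on the desk.
- home (a point): Point on the desk where the carton's origin comes when the carton is home: 50 mm in front of the back fence's face and 80 mm left of the end stop's face. Axes as the jig's.
- back_face (a point): Mid-length of the back fence's face, 11 mm above the desk. The face is the plane x = 0 of the jig, from y = 8 to 212 mm.
- stop_face (a point): Mid-length of the end stop's face, 11 mm above the desk, on the right. The face is the plane y = 0 of the jig, from x = -98 to -10 mm.
- stamp: Date stamp with black frame and red cap, 34 x 52 x 78 mm (jig x, y, z), carried over the home place. Origin at the centre of its foot's underside: at x = -45, y = 42 mm in the jig, 34 mm above the desk, so the carton slides below with 4 mm to spare. Its guide posts stand behind the back fence (jig x = 15 to 53, y = 5 to 79 mm, 101 mm high), joined by an arm at 50 to 70 mm height.
- cap_top (a point): Centre of the top of the stamp's cap, a rounded block 34 by 52 mm (jig x by y), 111 mm above the desk when up. Pressed with some 9 N it goes down 13 mm in all: the stamp sinks 4 mm on its sprung guide until its foot rests on the carton, and the cap sinks 9 mm into the stamp to its stop.
- stamp_cap (a joint): Travel of the cap down into the stamp, m: 0 up (it may stay 1 to 2 mm low by friction), 0.009 fully pressed, where its spring pushes back with about 9 N; it springs back by itself.
- guide (a joint): Travel of the whole stamp down its sprung guide, m: 0 up, 0.004 when the foot rests on the carton, 0.008 its lower stop with no carton below; it springs back by itself.
- glass: Bystander: stemmed tasting glass, 63 mm across, 155 mm high, standing to the right of the jig. Origin at the centre of its foot.
- opener: Bystander: folded corkscrew 112 x 14 x 24 mm lying on the desk to the right of the work, its length along its y. Origin at the centre of its underside.
- capsule: Bystander: black bottle capsule, 34 mm across, 60 mm high, standing to the left of the work. Origin at the centre of its foot.
- phone: Bystander: white phone handset 155 x 46 x 21 mm lying on the desk to the right, its length along its y. Origin at the centre of its underside.

How it is judged:
By the outcome, as a careful person would: the job done as asked, in the order asked, and still so for the second after the job is handed in, with the robot touching nothing.
It also fails if it takes over 51 s, if anything falls off the work surface, if the arm or the gripper's body presses on something with over 40 N, if the wrist force passes 120 N, or if a joint passes its speed limit or range.

## Working session

There is one attempt and no reset: what is moved stays moved. The work goes in short steps, Python scripts to look and compute and a tool call to move; the robot and the scene stay as the last step left them, time stands still between calls to the robot, and variables do not carry over. Pictures are saved under pics/ and viewed, at most 10 in all, crops included, and the job is handed in when it is done.

Besides the shell and the picture viewer there is one more tool, called after ">>>" in YAML: its name, and indented under it one key for each argument. play_rows: Moves the arm, as the interface text tells. Its arguments: {"type":"object","properties":{"translation":{"type":"array","items":{"type":"array","items":{"type":"number"}}},"delta_rot":{"type":"array","items":{"type":"array","items":{"type":"number"}}},"grip":{"type":"array","items":{"type":"number"}},"squeeze":{"type":"number"}},"required":["translation","delta_rot","grip"]}

```bash
mkdir -p pics; ls
python3 - <<'E'
from plant import r
import cv2,numpy as np
s=r.get_state();print(s)
for n in("top","scene"):
    im=r.snapshot(n);cv2.imwrite(f"pics/{n}0.png",im)
    c=r.get_calibration(n);print(n,c)
    for t in("carton","jig","back_face","stop_face","stamp","cap_top","home","glass","opener","capsule","phone"):
        try:print(t,[(np.round(d["point"],3),round(d["confidence"],2)) for d in r.look_for(n,t)[:2]])
        except Exception as e:print(t,e)
E
```

```text
pics
{'clock': 0.0, 'q': array([-1.19020314,  0.68997861, -0.19452287,  1.56633337,  0.15731613,
        0.90252052, -0.21510152]), 'qd': array([ 1.68378639e-04, -1.02197248e-04,  1.22736205e-03, -1.34883041e-03,
       -7.05315114e-04,  6.76850327e-04,  6.22694394e-05]), 'joint_torque': array([-1.23022764e-03, -5.27554929e+01, -1.26734812e+00, -1.53422195e+01,
       -5.26327011e-02,  6.41997642e-03,  1.78519776e-04]), 'tool_pos': array([0.21229033, 0.58729223, 0.30191636]), 'eef_rot': array([ 1.72480441e-01,  9.85012511e-01, -9.18635226e-04, -8.76717482e-05]), 'contact_force': array([-0.34145408,  0.16910536,  0.28046541]), 'moment': array([ 0.00754466,  0.01256038, -0.0319129 ]), 'finger_force': 0.0, 'opening': 0.9994338485295605}
top {'intrinsics': array([[368.88361608,   0.        , 255.31232904],
       [  0.        , 368.88361608, 191.66749608],
       [  0.        ,   0.        ,   1.        ]]), 'eye': array([0.31160728, 0.23054147, 1.14489855]), 'rotation': array([-0.0761676 ,  0.07901694,  0.72337111, -0.68168106])}
carton [(array([0.459, 0.266, 0.031]), 0.74)]
jig [(array
[... 645 characters left out ...]
360911],
       [  0.        ,   0.        ,   1.        ]]), 'eye': array([-0.10598653, -0.67956715,  0.88309751]), 'rotation': array([ 0.43090177, -0.13919809, -0.25950441,  0.85299767])}
carton [(array([0.454, 0.252, 0.036]), 0.7)]
jig [(array([0.585, 0.162, 0.051]), 0.77)]
back_face [(array([0.583, 0.158, 0.052]), 0.75)]
stop_face [(array([0.585, 0.163, 0.051]), 0.88)]
stamp [(array([0.55 , 0.168, 0.091]), 0.98)]
cap_top [(array([0.543, 0.169, 0.102]), 0.63)]
home [(array([0.583, 0.166, 0.057]), 0.97)]
glass [(array([ 0.538, -0.048,  0.125]), 0.69)]
opener [(array([0.46 , 0.019, 0.017]), 0.65)]
capsule [(array([0.494, 0.546, 0.033]), 0.66)]
phone [(array([ 0.453, -0.177,  0.023]), 0.83)]
```

```bash
cat > h.py <<'E'
from plant import r
import cv2,numpy as np
from scipy.spatial.transform import Rotation as R
def ray(c,u,v):
    K=c["intrinsics"];d=np.array([(u-K[0,2])/K[0,0],-(v-K[1,2])/K[1,1],-1.])
    return R.from_quat(c["rotation"]).apply(d)
def onz(c,u,v,z):
    d=ray(c,u,v);return c["eye"]+d*(z-c["eye"][2])/d[2]
def proj(c,p):
    q=R.from_quat(c["rotation"]).inv().apply(np.asarray(p,float)-c["eye"]);K=c["intrinsics"]
    return np.array([K[0,0]*q[...,0]/-q[...,2]+K[0,2],-K[1,1]*q[...,1]/-q[...,2]+K[1,2]]).T
E
python3 - <<'E'
from h import *
c=r.get_calibration("top");im=cv2.imread("pics/top0.png")
print(proj(c,[[0.459,.266,.03],[.6,.18,.02],[.55,.17,.11]]))
u,v=proj(c,[.52,.2,.02]).astype(int)
x0,y0=max(u-100,0),max(v-75,0);print(x0,y0)
cv2.imwrite("pics/c0.png",cv2.resize(im[y0:y0+150,x0:x0+200],None,fx=4,fy=4,interpolation=cv2.INTER_CUBIC))
E
```

```text
[[241.69202724 225.17038563]
 [266.8145463  179.4446035 ]
 [272.29517681 188.20199178]]
162 129
```

View pics/c0.png

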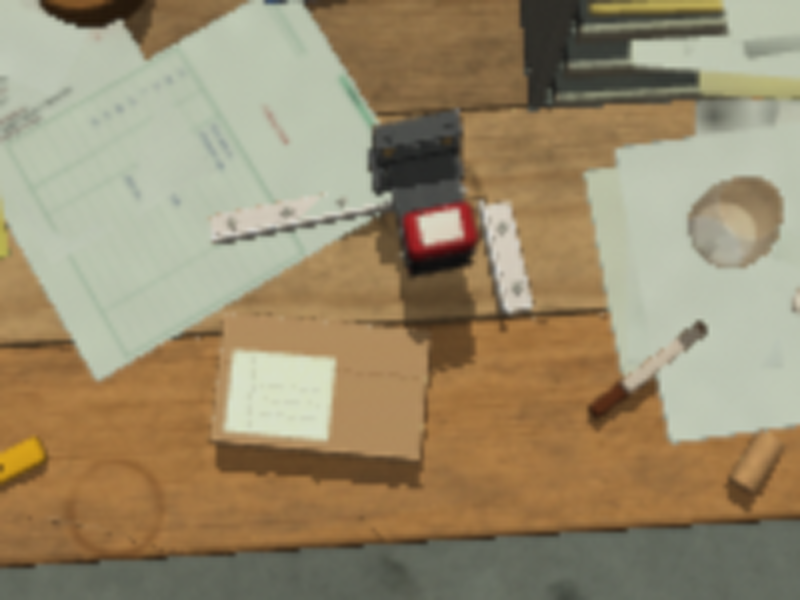

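View pics/scene0.png

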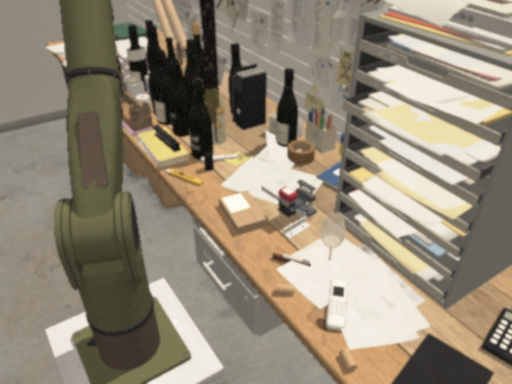

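The top crop shows the carton's top at crop corners (225,315), (428,342), (420,460) and (213,440). The back fence face foot runs (213,242)–(390,210), and the stop's face runs (484,205)–(505,312). The red cap is at (440,228). The scene picture confirms that the area around the work is free.

Run:
```python
from h import *
c=r.get_calibration("top")
P=lambda u,v,z:onz(c,162+(u+.5)/4-.5,129+(v+.5)/4-.5,z).round(4)
k=[P(225,315,.03),P(428,342,.03),P(420,460,.03),P(213,440,.03)]
print("carton",*k,np.mean(k,0)); 
d=k[0]-k[1]+k[3]-k[2];print("yaw y-axis",np.arctan2(-d[0],d[1]),np.linalg.norm(d)/2,[np.linalg.norm(k[0]-k[3]),np.linalg.norm(k[1]-k[2])])
a,b=P(213,242,0),P(390,211,0);e,f=P(483,205,0),P(505,312,0)
print("fence",a,b,np.arctan2(-(a-b)[0],(a-b)[1]));print("stop",e,f,np.arctan2((e-f)[1],(e-f)[0]),np.linalg.norm(e-f))
cap=P(440,228,.111);print("cap",cap)
w=r.get_calibration("wrist");s=r.get_state()
T=R.from_quat(s["eef_rot"]);print("cam in tool",T.inv().apply(w["eye"]-s["tool_pos"]),(T.inv()*R.from_quat(w["rotation"])).as_matrix().round(2),w["intrinsics"][0,0])
print("tool axes\n",T.as_matrix().round(3))
```

```text
carton [0.5181 0.3362 0.03  ] [0.488  0.1821 0.03  ] [0.399  0.1941 0.03  ] [0.4231 0.3487 0.03  ] [0.45705  0.265275 0.03    ]
yaw y-axis -0.17380351795883886 0.15671098398006442 [np.float64(0.09581883948368403), np.float64(0.08980534505250784)]
fence [0.5832 0.3464 0.    ] [0.6002 0.2041 0.    ] 0.11890239149584493
stop [0.6007 0.1295 0.    ] [0.5129 0.1187 0.    ] 0.12239201333280315 0.0884617431435759
cap [0.5575 0.1715 0.111 ]
cam in tool [ 0.06571982  0.00060993 -0.08086496] [[ 0.    0.97  0.26]
 [ 1.   -0.    0.  ]
 [ 0.    0.26 -0.97]] 315.2622438718143
tool axes
 [[-0.94  0.34 -0.  ]
 [ 0.34  0.94  0.  ]
 [ 0.    0.   -1.  ]]
```

>>> play_rows:
  translation:
    - [0, 0, 0]
    - [0, 0, 0]
    - [0, 0, 0]
    - [-0.006, -0.02, -0.002]
    - [-0.0133, -0.0446, -0.006]
    - [-0.0133, -0.0446, -0.006]
    - [-0.0133, -0.0446, -0.006]
    - [-0.0133, -0.0446, -0.006]
    - [-0.0133, -0.0446, -0.006]
    - [-0.0133, -0.0446, -0.006]
    - [-0.0133, -0.0446, -0.006]
    - [-0.006, -0.02, -0.002]
    - [0, 0, 0]
    - [0, 0, 0]
  delta_rot:
    - [0, 0, -8.9]
    - [0, 0, -8.9]
    - [0, 0, -8.9]
    - [0, 0, 0]
    - [0, 0, 0]
    - [0, 0, 0]
    - [0, 0, 0]
    - [0, 0, 0]
    - [0, 0, 0]
    - [0, 0, 0]
    - [0, 0, 0]
    - [0, 0, 0]
    - [0, 0, 0]
    - [0, 0, 0]
  grip: [1, 1, 1, 1, 1, 1, 1, 1, 1, 1, 1, 1, 1, 1]

```text
clock: 2.95
tool_pos: [0.3583, 0.2518, 0.3488]
eef_rot: [-0.06, 0.998, 0.001, 0.0]
contact_force: [-0.4, -0.3, -0.1]
opening: 1.002
finger_force: 0.0
```

Run:
```python
from h import *
import json
c=r.get_calibration("wrist");im=r.snapshot("wrist")
json.dump({k:np.asarray(v).tolist() for k,v in c.items()},open("w1.json","w"))
cv2.imwrite("pics/w1.png",cv2.resize(im,(800,600),interpolation=cv2.INTER_CUBIC))
```

```text
(no output)
```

View pics/w1.png

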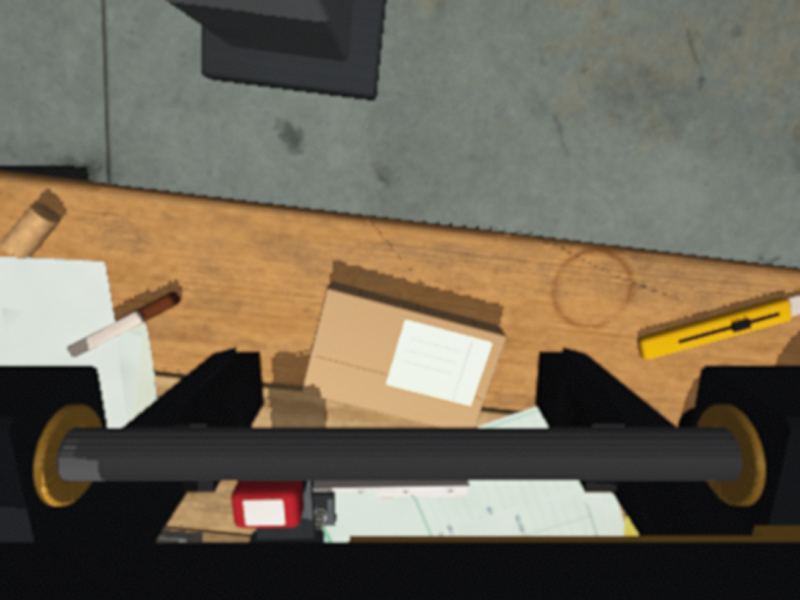

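The wrist view, with the robot side up, shows the carton between the open fingers (front edge (332,288)–(503,333)). The cap is at (266,508), and the gripper hides most of the jig.

Run:
```python
from h import *
import json
c={k:np.array(v) for k,v in json.load(open("w1.json")).items()}
o=np.array([.6091,.1304]);t=.12;n=np.array([np.cos(t),np.sin(t)]);y=np.array([-n[1],n[0]])
def J(u,v,z):
    p=onz(c,(u+.5)*.64-.5,(v+.5)*.64-.5,z);return p.round(4),((p[:2]-o)@n).round(4),((p[:2]-o)@y).round(4)
for a in [(332,288,.03),(503,333,.03),(475,427,.03),(305,386,.03),(264,513,.111),(330,489,.022),(465,486,.022)]:print(a,J(*a))
s=r.get_state();p=s["tool_pos"];print(p,(p[:2]-o)@n,(p[:2]-o)@y,R.from_quat(s["eef_rot"]).as_matrix().round(4))
```

```text
(332, 288, 0.03) (array([0.3998, 0.2008, 0.03  ]), np.float64(-0.1994), np.float64(0.0949))
(503, 333, 0.03) (array([0.4218, 0.3497, 0.03  ]), np.float64(-0.1597), np.float64(0.2402))
(475, 427, 0.03) (array([0.5135, 0.3403, 0.03  ]), np.float64(-0.0698), np.float64(0.2199))
(305, 386, 0.03) (array([0.4917, 0.1847, 0.03  ]), np.float64(-0.1101), np.float64(0.068))
(264, 513, 0.111) (array([0.5601, 0.1733, 0.111 ]), np.float64(-0.0435), np.float64(0.0485))
(330, 489, 0.022) (array([0.6001, 0.215 , 0.022 ]), np.float64(0.0012), np.float64(0.0851))
(465, 486, 0.022) (array([0.5812, 0.3429, 0.022 ]), np.float64(-0.0022), np.float64(0.2143))
[0.3581312  0.25202192 0.34876871] -0.23460435848241729 0.15079132364846717 [[-9.926e-01 -1.211e-01 -1.000e-04]
 [-1.211e-01  9.926e-01  1.200e-03]
 [-1.000e-04  1.200e-03 -1.000e+00]]
```

>>> play_rows:
  translation:
    - [0, 0, 0.015]
    - [0, 0, 0.04]
    - [0, 0, 0.045]
    - [0, 0, 0.045]
    - [0, 0, 0.045]
    - [0, 0, 0.045]
    - [0, 0, 0.028]
    - [0, 0, 0.01]
    - [-0.005, 0, 0]
    - [-0.01, 0, 0]
    - [-0.01, 0, 0]
    - [-0.01, 0, 0]
    - [-0.01, 0, 0]
    - [-0.01, 0, 0]
    - [-0.01, 0, 0]
    - [-0.01, 0, 0]
    - [-0.01, 0, 0]
    - [-0.01, 0, 0]
    - [-0.005, 0, 0]
    - [0, 0, 0]
  delta_rot:
    - [0, 0, 0]
    - [0, 0, 0]
    - [0, 0, 0]
    - [0, 0, 0]
    - [0, 0, 0]
    - [0, 0, 0]
    - [0, 0, 0]
    - [0, 0, 0]
    - [0, 0, 0]
    - [0, 0, 0]
    - [0, 0, 0]
    - [0, 0, 0]
    - [0, 0, 0]
    - [0, 0, 0]
    - [0, 0, 0]
    - [0, 0, 0]
    - [0, 0, 0]
    - [0, 0, 0]
    - [0, 0, 0]
    - [0, 0, 0]
  grip: [1, 1, 1, 1, 1, 1, 1, 1, 1, 1, 1, 1, 1, 1, 1, 1, 1, 1, 1, 1]

```text
clock: 5.5
tool_pos: [0.4611, 0.2635, 0.0964]
eef_rot: [-0.059, 0.998, -0.003, -0.002]
contact_force: [-0.2, -1.7, 0.2]
opening: 1.0
finger_force: 0.0
```

Run:
```python
from h import *
s=r.get_state();print(s["tool_pos"],s["contact_force"],s["q"].round(2),R.from_quat(s["eef_rot"]).as_matrix().round(4).tolist())
im=r.snapshot("top");cv2.imwrite("pics/t2.png",cv2.resize(im[119:279,150:362],None,fx=3.75,fy=3.75,interpolation=cv2.INTER_CUBIC))
```

```text
[0.46113746 0.26348486 0.09643068] [-0.24271252 -1.71478767  0.19460438] [-0.36  0.94 -0.42  1.97  0.89  0.44  0.23] [[-0.9929, -0.1187, -0.0036], [-0.1186, 0.9929, -0.0061], [0.0043, -0.0056, -1.0]]
```

View pics/t2.png

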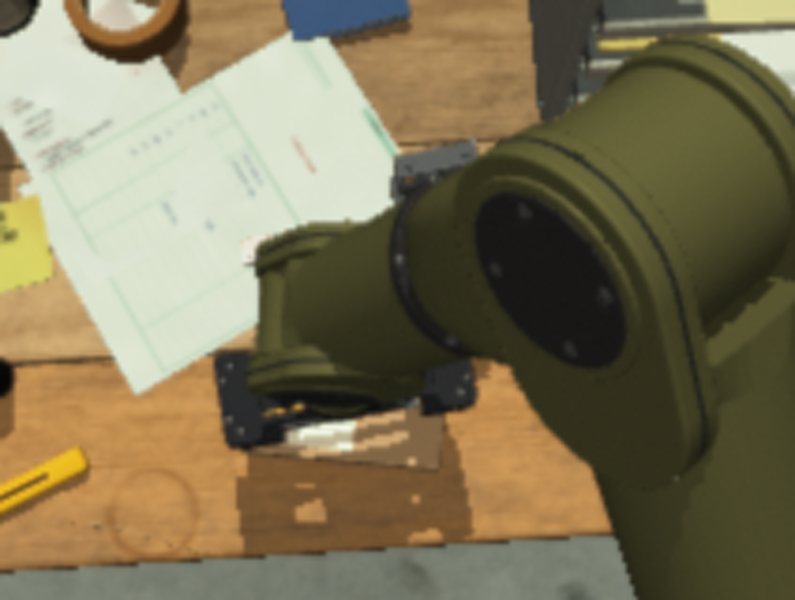

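The carton's right front corner is still at its first place: crop (437,468) maps to pixel (266.5,244). The fast descent fell 20 mm short, so the fingers passed just above the carton. I'll go back and descend properly.

>>> play_rows:
  translation:
    - [0, 0, -0.008]
    - [0, 0, -0.007]
    - [0.014, 0, 0]
    - [0.02, 0, 0]
    - [0.02, 0, 0]
    - [0.02, 0, 0]
    - [0.02, 0, 0]
    - [0.015, 0, 0]
    - [0, 0, 0.01]
    - [0, 0, 0.015]
    - [0, 0, 0.01]
    - [0, 0, 0]
  delta_rot:
    - [0, 0, 0]
    - [0, 0, 0]
    - [0, 0, 0]
    - [0, 0, 0]
    - [0, 0, 0]
    - [0, 0, 0]
    - [0, 0, 0]
    - [0, 0, 0]
    - [0, 0, 0]
    - [0, 0, 0]
    - [0, 0, 0]
    - [0, 0, 0]
  grip: [1, 1, 1, 1, 1, 1, 1, 1, 1, 1, 1, 1]

```text
clock: 7.05
tool_pos: [0.351, 0.2487, 0.0814]
eef_rot: [-0.06, 0.998, -0.007, -0.006]
contact_force: [0.7, -0.7, 1.0]
opening: 1.003
finger_force: 0.0
```

>>> play_rows:
  translation:
    - [-0.006, 0, 0.003]
    - [-0.01, 0, 0.002]
    - [-0.01, 0, 0]
    - [-0.01, 0, 0]
    - [-0.01, 0, 0]
    - [-0.01, 0, 0]
    - [-0.01, 0, 0]
    - [-0.01, 0, 0]
  delta_rot:
    - [0, 0, 0]
    - [0, 0, 0]
    - [0, 0, 0]
    - [0, 0, 0]
    - [0, 0, 0]
    - [0, 0, 0]
    - [0, 0, 0]
    - [0, 0, 0]
  grip: [1, 1, 1, 1, 1, 1, 1, 1]

```text
clock: 8.05
tool_pos: [0.4236, 0.2561, 0.076]
eef_rot: [-0.06, 0.998, -0.008, -0.007]
contact_force: [-2.1, -1.4, 1.5]
opening: 1.001
finger_force: 1.0
```

```bash
cat >> h.py <<'E'
o=np.array([.6091,.1304]);t=.12;n=np.array([np.cos(t),np.sin(t)]);y=np.array([-n[1],n[0]])
def st():
    s=r.get_state();p=s["tool_pos"];m=R.from_quat(s["eef_rot"]).as_matrix();f=s["contact_force"]
    print("t",round(s["clock"],2),"jig",((p[:2]-o)@n).round(4),((p[:2]-o)@y).round(4),"z",p[2].round(4),"Fj",(f[:2]@n).round(1),(f[:2]@y).round(1),f[2].round(1),"M",s["moment"].round(2),"yaw",np.arctan2(-m[0,1],m[1,1]).round(4),"tilt",m[:2,2].round(4),"q",s["q"].round(2))
E
python3 -c "from h import *;st()"
```

```text
t 8.05 jig -0.1692 0.147 z 0.076 Fj -2.2 -1.1 1.5 M [-0.35  0.31 -0.1 ] yaw 0.12 tilt [-0.0123 -0.0176] q [-0.43  0.95 -0.35  2.07  1.04  0.33  0.03]
```

>>> play_rows:
  translation:
    - [-0.01, 0, 0]
    - [-0.01, 0, 0]
    - [-0.01, 0, 0]
    - [-0.008, 0, 0]
    - [-0.006, 0, 0]
    - [-0.004, 0, 0]
    - [-0.004, 0, 0]
    - [-0.004, 0, 0]
  delta_rot:
    - [-0.45, -0.4, 0]
    - [-0.45, -0.4, 0]
    - [0, 0, 0]
    - [0, 0, 0]
    - [0, 0, 0]
    - [0, 0, 0]
    - [0, 0, 0]
    - [0, 0, 0]
  grip: [1, 1, 1, 1, 1, 1, 1, 1]

```text
clock: 9.05
tool_pos: [0.4789, 0.2642, 0.0755]
eef_rot: [-0.061, 0.998, 0.001, -0.0]
contact_force: [-5.0, 0.2, 4.6]
opening: 0.999
finger_force: 2.6
```

```bash
python3 -c "from h import *;st()"
```

```text
t 9.05 jig -0.1133 0.1484 z 0.0755 Fj -4.9 0.8 4.6 M [0.01 1.08 0.1 ] yaw 0.1217 tilt [-0.0003  0.002 ] q [-0.32  0.99 -0.45  1.92  0.96  0.46  0.2 ]
```

>>> play_rows:
  translation:
    - [-0.003, 0, 0]
    - [-0.002, 0, 0]
    - [0, 0, 0]
  delta_rot:
    - [0, 0, 0]
    - [0, 0, 0]
    - [0, 0, 0]
  grip: [1, 1, 1]

```text
clock: 9.43
tool_pos: [0.4798, 0.2643, 0.0754]
eef_rot: [-0.061, 0.998, 0.0, -0.003]
contact_force: [-13.5, -1.1, 12.2]
opening: 0.999
finger_force: 7.1
```

Run:
```python
from h import *
st()
im=r.snapshot("top");cv2.imwrite("pics/t3.png",cv2.resize(im[119:279,150:362],None,fx=3.75,fy=3.75,interpolation=cv2.INTER_CUBIC))
```

```text
t 9.43 jig -0.1123 0.1484 z 0.0754 Fj -13.5 0.5 12.2 M [-0.34  2.75 -0.03] yaw 0.123 tilt [-0.0066 -0.0002] q [-0.31  0.99 -0.46  1.92  0.95  0.48  0.22]
```

View pics/t3.png

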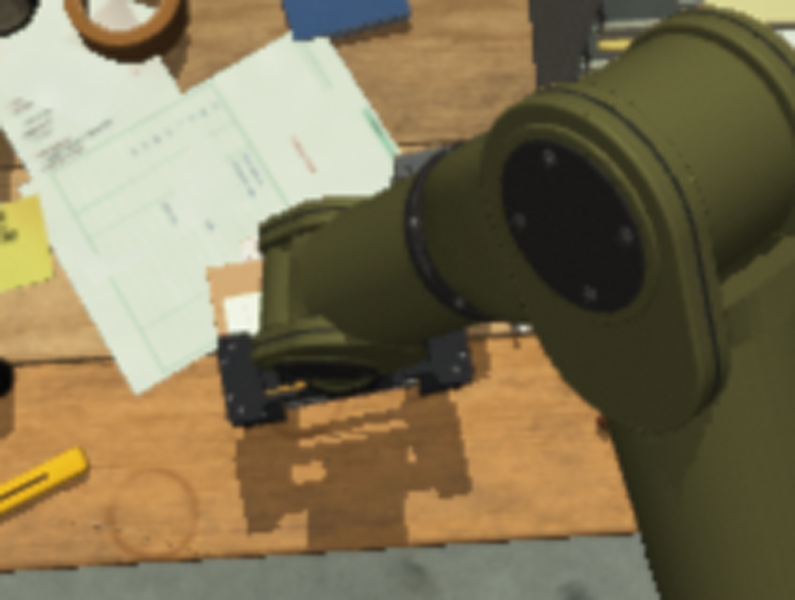

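The carton's back left corner is at crop (207,268), next to the fence's left end. The fingers are at its front side, pressing 13 N, so it lies on the back fence.

Run:
```python
from h import *
c=r.get_calibration("top")
for u,v in((207,268),(219,335)):
    p=onz(c,150+(u+.5)/3.75-.5,119+(v+.5)/3.75-.5,.03);print((p[:2]-o)@n,(p[:2]-o)@y)
```

```text
-0.004763004022276664 0.2464826107107965
-0.062133568284521254 0.24518063056526357
```

>>> play_rows:
  translation:
    - [0.006, 0, 0]
    - [0.01, 0, 0]
    - [0.01, 0, -0.01]
    - [0, 0, -0.02]
    - [0, 0, -0.02]
    - [0, 0, -0.015]
    - [-0.005, 0.015, 0]
    - [-0.015, 0.025, 0]
    - [-0.015, 0.025, 0]
    - [-0.015, 0.025, 0]
    - [-0.015, 0.025, 0]
    - [-0.015, 0.02, 0]
    - [-0.008, 0.01, 0]
    - [0, 0, 0]
  delta_rot:
    - [0, 0, 0]
    - [0, 0, 0]
    - [0, 0, 0]
    - [0, 0, 0]
    - [0, 0, 0]
    - [0, 0, 0]
    - [0, 0, 0]
    - [0, 0, 0]
    - [0, 0, 0]
    - [0, 0, 0]
    - [0, 0, 0]
    - [0, 0, 0]
    - [0, 0, 0]
    - [0, 0, 0]
  grip: [1, 1, 1, 0.5, 0, -0.5, -1, -1, -1, -1, -1, -1, -1, -1]
  squeeze: 20

```text
clock: 11.22
tool_pos: [0.5283, 0.4175, 0.1398]
eef_rot: [-0.061, 0.998, 0.001, 0.0]
contact_force: [0.3, 0.2, 0.0]
opening: 0.004
finger_force: 0.0
```

Run:
```python
from h import *
st()
im=r.snapshot("top");cv2.imwrite("pics/t4.png",cv2.resize(im[119:279,150:362],None,fx=3.75,fy=3.75,interpolation=cv2.INTER_CUBIC))
```

```text
t 11.22 jig -0.0458 0.2947 z 0.1398 Fj 0.3 0.2 0.0 M [ 0.    0.04 -0.02] yaw 0.1212 tilt [0.0006 0.003 ] q [-0.43  1.02 -0.62  1.51  0.72  0.85  0.38]
```

View pics/t4.png

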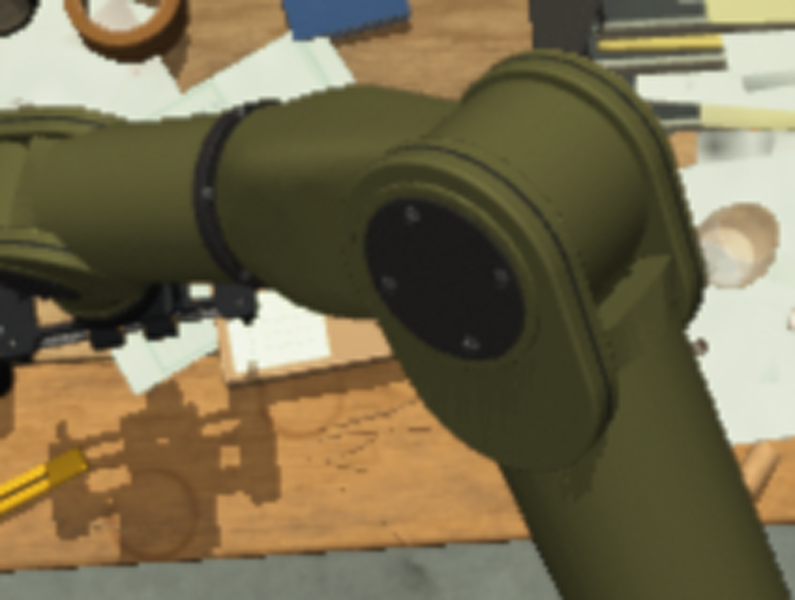

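The carton now lies parallel to the jig, with its front left corner at crop (222,385). The closed gripper is left of it and clear.

>>> play_rows:
  translation:
    - [0, 0, 0.012]
    - [0, 0, 0.018]
    - [0, 0, 0.018]
    - [0, 0, 0.012]
    - [0, 0, 0.004]
    - [0, -0.008, 0]
    - [0, -0.012, 0]
    - [0, -0.01, 0]
    - [0, -0.01, 0]
    - [0, -0.01, 0]
    - [0, -0.01, 0]
    - [0, -0.01, 0]
    - [0, -0.01, 0]
    - [0, -0.01, 0]
    - [0, -0.008, 0]
    - [0, -0.004, 0]
    - [0, 0, 0]
  delta_rot:
    - [0, 0, 0]
    - [0, 0, 0]
    - [0, 0, 0]
    - [0, 0, 0]
    - [0, 0, 0]
    - [0, 0, 0]
    - [0, 0, 0]
    - [0, 0, 0]
    - [0, 0, 0]
    - [0, 0, 0]
    - [0, 0, 0]
    - [0, 0, 0]
    - [0, 0, 0]
    - [0, 0, 0]
    - [0, 0, 0]
    - [0, 0, 0]
    - [0, 0, 0]
  grip: [-1, -1, -1, -1, -1, -1, -1, -1, -1, -1, -1, -1, -1, -1, -1, -1, -1]

```text
clock: 13.4
tool_pos: [0.5414, 0.3143, 0.0767]
eef_rot: [-0.06, 0.998, 0.001, 0.001]
contact_force: [1.0, 3.3, 3.1]
opening: 0.003
finger_force: 2.1
```

```bash
python3 -c "from h import *;st()"
```

```text
t 13.4 jig -0.0452 0.1907 z 0.0767 Fj 1.4 3.1 3.1 M [0.77 0.05 0.02] yaw 0.1202 tilt [0.0017 0.0019] q [-0.3   1.06 -0.55  1.68  0.84  0.66  0.37]
```

>>> play_rows:
  translation:
    - [0, -0.004, 0]
    - [0, -0.003, 0]
    - [0, -0.003, 0]
    - [0, 0, 0]
  delta_rot:
    - [0, 0, 0]
    - [0, 0, 0]
    - [0, 0, 0]
    - [0, 0, 0]
  grip: [-1, -1, -1, -1]

```text
clock: 13.9
tool_pos: [0.542, 0.306, 0.0767]
eef_rot: [-0.061, 0.998, 0.002, 0.001]
contact_force: [-0.3, 6.7, 3.8]
opening: 0.002
finger_force: 3.3
```

```bash
python3 -c "from h import *;st()"
```

```text
t 13.9 jig -0.0456 0.1824 z 0.0767 Fj 0.5 6.7 3.8 M [ 1.23  0.09 -0.01] yaw 0.1213 tilt [0.0012 0.0045] q [-0.29  1.05 -0.55  1.69  0.84  0.65  0.38]
```

>>> play_rows:
  translation:
    - [0, -0.002, 0]
    - [0, -0.002, 0]
    - [0, 0, 0]
  delta_rot:
    - [0, 0, 0]
    - [0, 0, 0]
    - [0, 0, 0]
  grip: [-1, -1, -1]

```text
clock: 14.28
tool_pos: [0.5412, 0.3052, 0.0769]
eef_rot: [-0.062, 0.998, 0.005, 0.0]
contact_force: [-1.7, 10.9, 1.7]
opening: 0.008
finger_force: 5.6
```

```bash
python3 -c "from h import *;st()"
```

```text
t 14.28 jig -0.0465 0.1817 z 0.0769 Fj -0.4 11.1 1.7 M [ 2.15  0.51 -0.11] yaw 0.1233 tilt [-0.0002  0.0101] q [-0.29  1.05 -0.55  1.69  0.85  0.64  0.38]
```

>>> play_rows:
  translation:
    - [0, 0.006, 0]
    - [0, 0.01, 0]
    - [0, 0.004, -0.015]
    - [0, 0, -0.025]
    - [0.005, 0, -0.025]
    - [0.02, -0.01, -0.01]
    - [0.025, -0.02, 0]
    - [0.025, -0.025, 0]
    - [0.02, -0.02, 0]
    - [0.01, -0.015, 0]
    - [0, -0.01, 0.012]
    - [0, 0, 0.02]
    - [0, 0, 0.022]
    - [0, 0, 0.016]
    - [0, 0, 0.005]
    - [0, 0, 0]
  delta_rot:
    - [0, 0, 0]
    - [0, 0, 0]
    - [0, 0, 0]
    - [0, 0, 0]
    - [0, 0, 0]
    - [0, 0, 0]
    - [0, 0, 0]
    - [0, 0, 0]
    - [0, 0, 0]
    - [0, 0, 0]
    - [0, 0, 0]
    - [0, 0, 0]
    - [0, 0, 0]
    - [0, 0, 0]
    - [0, 0, 0]
    - [0, 0, 0]
  grip: [-1, -1, -1, -1, -1, 0, 1, 1, 1, 1, 1, 1, 1, 1, 1, 1]

```text
clock: 16.27
tool_pos: [0.4484, 0.2085, 0.0765]
eef_rot: [-0.06, 0.998, 0.0, 0.001]
contact_force: [0.5, -0.4, -0.5]
opening: 0.998
finger_force: 0.0
```

```bash
python3 -c "from h import *;st()"
```

```text
t 16.27 jig -0.1502 0.0967 z 0.0765 Fj 0.5 -0.5 -0.5 M [-0.04  0.    0.01] yaw 0.1204 tilt [0.0018 0.0011] q [-0.33  0.95 -0.33  2.08  1.11  0.29  0.07]
```

>>> play_rows:
  translation:
    - [-0.01, 0, 0]
    - [-0.01, 0, 0]
    - [-0.008, 0, 0]
    - [-0.004, 0, 0]
    - [-0.003, 0, 0]
    - [-0.003, 0, 0]
    - [0, 0, 0]
  delta_rot:
    - [0, 0, 0]
    - [0, 0, 0]
    - [0, 0, 0]
    - [0, 0, 0]
    - [0, 0, 0]
    - [0, 0, 0]
    - [0, 0, 0]
  grip: [1, 1, 1, 1, 1, 1, 1]

```text
clock: 17.15
tool_pos: [0.4856, 0.2129, 0.0761]
eef_rot: [-0.06, 0.998, 0.0, 0.0]
contact_force: [-3.3, -1.4, 2.2]
opening: 1.004
finger_force: 1.7
```

```bash
python3 -c "from h import *;st()"
```

```text
t 17.15 jig -0.1128 0.0967 z 0.0761 Fj -3.4 -1.0 2.2 M [-0.41  0.65 -0.1 ] yaw 0.1207 tilt [0.0006 0.001 ] q [-0.24  0.98 -0.43  1.97  1.01  0.42  0.23]
```

>>> play_rows:
  translation:
    - [-0.003, 0, 0]
    - [-0.002, 0, 0]
    - [0, 0, 0]
  delta_rot:
    - [0, 0, 0]
    - [0, 0, 0]
    - [0, 0, 0]
  grip: [1, 1, 1]

```text
clock: 17.52
tool_pos: [0.4868, 0.2131, 0.076]
eef_rot: [-0.061, 0.998, -0.0, -0.003]
contact_force: [-12.1, -3.3, 9.3]
opening: 0.998
finger_force: 6.1
```

```bash
python3 -c "from h import *;st()"
```

```text
t 17.52 jig -0.1116 0.0967 z 0.076 Fj -12.4 -1.9 9.3 M [-0.62  2.3  -0.2 ] yaw 0.122 tilt [-0.0056 -0.001 ] q [-0.23  0.98 -0.45  1.97  1.    0.44  0.25]
```

>>> play_rows:
  translation:
    - [0.006, 0, 0]
    - [0.012, 0, 0]
    - [0.01, 0, -0.01]
    - [0, 0, -0.02]
    - [0, 0, -0.03]
    - [0, -0.005, -0.03]
    - [-0.005, -0.01, -0.03]
    - [-0.01, -0.01, -0.03]
    - [-0.015, -0.01, -0.03]
    - [-0.01, -0.01, -0.03]
    - [-0.005, -0.005, -0.02]
    - [0, 0, -0.01]
    - [0, 0, 0]
  delta_rot:
    - [0, 0, 0]
    - [0, 0, 0]
    - [0, 0, 0]
    - [0, 0, 0]
    - [0, 0, 0]
    - [0, 0, 0]
    - [0, 0, 0]
    - [0, 0, 0]
    - [0, 0, 0]
    - [0, 0, 0]
    - [0, 0, 0]
    - [0, 0, 0]
    - [0, 0, 0]
  grip: [1, 1, 1, 1, 1, 1, 1, 1, 1, 1, 1, 1, 1]

```text
clock: 19.15
tool_pos: [0.5133, 0.1662, 0.3168]
eef_rot: [-0.06, 0.998, 0.001, 0.001]
contact_force: [-0.8, -0.2, 0.7]
opening: 1.0
finger_force: 0.0
```

Run:
```python
from h import *
import json
st()
c=r.get_calibration("wrist");im=r.snapshot("wrist")
json.dump({k:np.asarray(v).tolist() for k,v in c.items()},open("w2.json","w"))
cv2.imwrite("pics/w2.png",cv2.resize(im,(800,600),interpolation=cv2.INTER_CUBIC))
```

```text
t 19.15 jig -0.0908 0.047 z 0.3168 Fj -0.8 -0.1 0.7 M [-0.01  0.03 -0.02] yaw 0.121 tilt [0.0026 0.0023] q [ 0.08  0.66 -0.8   1.79  0.57  0.94  0.72]
```

View pics/w2.png

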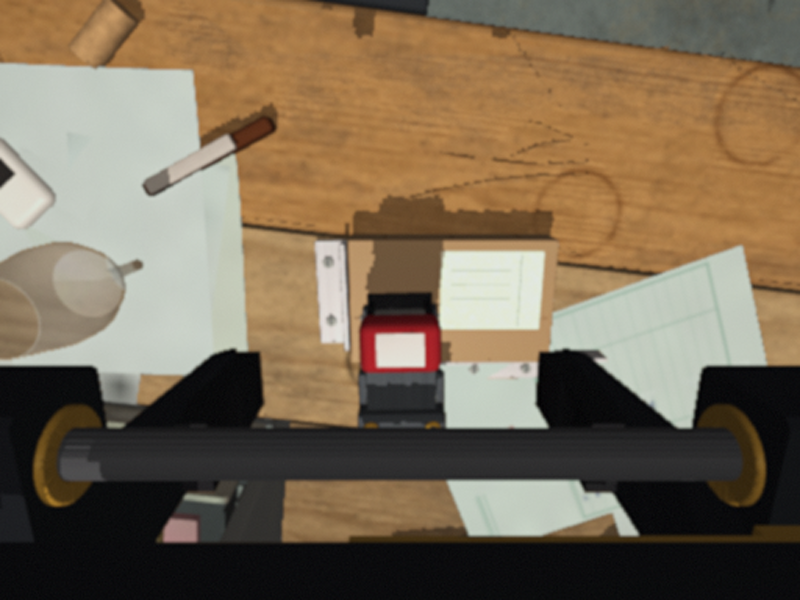

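The carton sits in the corner: right side at the stop (column about 350) and far side at the fence (row about 362). The cap's label is centred at (400,350). I'll look closer at the contacts.

Run:
```python
from h import *
import json
c={k:np.array(v) for k,v in json.load(open("w2.json")).items()}
def J(u,v,z):
    p=onz(c,(u+.5)*.64-.5,(v+.5)*.64-.5,z);return ((p[:2]-o)@n).round(4),((p[:2]-o)@y).round(4)
for a in [(400,350,.111),(348,240,.03),(557,240,.03),(554,362,.03),(348,238,.022),(347,345,.022)]:print(a,J(*a))
im=cv2.imread("pics/w2.png")[225:390,300:570];cv2.imwrite("pics/w2c.png",cv2.resize(im,None,fx=2.9,fy=2.9,interpolation=cv2.INTER_CUBIC))
```

```text
(400, 350, 0.111) (np.float64(-0.0439), np.float64(0.0482))
(348, 240, 0.03) (np.float64(-0.1001), np.float64(0.0093))
(557, 240, 0.03) (np.float64(-0.1003), np.float64(0.1661))
(554, 362, 0.03) (np.float64(-0.0019), np.float64(0.1721))
(348, 238, 0.022) (np.float64(-0.1004), np.float64(0.0085))
(347, 345, 0.022) (np.float64(-0.0132), np.float64(0.0055))
```

View pics/w2c.png

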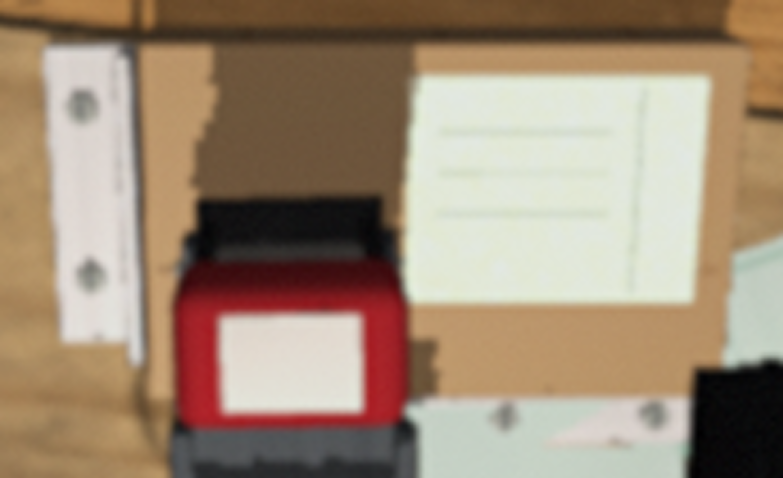

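>>> play_rows:
  translation:
    - [-0.003, 0.01, 0.01]
    - [-0.005, 0.02, 0.02]
    - [-0.005, 0.02, 0.02]
    - [-0.005, 0.02, 0.02]
    - [-0.005, 0.02, 0.02]
    - [-0.005, 0.02, 0.02]
    - [-0.005, 0.02, 0.02]
    - [-0.005, 0.02, 0.02]
    - [-0.003, 0.012, 0.02]
    - [0, 0, 0.02]
    - [0, 0, 0.02]
    - [0, 0, 0.02]
    - [0, 0, 0.008]
    - [0, 0, 0.003]
    - [0, -0.009, 0]
    - [0, -0.008, 0]
    - [0, -0.004, 0]
    - [0, 0, 0]
  delta_rot:
    - [0, 0, 0]
    - [0, 0, 0]
    - [0, 0, 0]
    - [0, 0, 0]
    - [0, 0, 0]
    - [0, 0, 0]
    - [0, 0, 0]
    - [0, 0, 0]
    - [0, 0, 0]
    - [0, 0, 0]
    - [0, 0, 0]
    - [0, 0, 0]
    - [0, 0, 0]
    - [0, 0, 0]
    - [0, 0, 0]
    - [0, 0, 0]
    - [0, 0, 0]
    - [0, 0, 0]
  grip: [0, -1, -1, -1, -1, -1, -1, -1, -1, -1, -1, -1, -1, -1, -1, -1, -1, -1]

```text
clock: 21.45
tool_pos: [0.5379, 0.3105, 0.0757]
eef_rot: [-0.06, 0.998, 0.001, 0.001]
contact_force: [-0.6, 0.0, 0.5]
opening: 0.008
finger_force: 0.0
```

```bash
python3 -c "from h import *;st()"
```

```text
t 21.45 jig -0.0492 0.1874 z 0.0757 Fj -0.6 0.1 0.5 M [ 0.08 -0.01  0.  ] yaw 0.1197 tilt [0.0016 0.0017] q [-0.3   1.06 -0.55  1.69  0.85  0.65  0.36]
```

>>> play_rows:
  translation:
    - [0, -0.003, 0]
    - [0, -0.001, 0]
    - [0, 0, 0]
  delta_rot:
    - [0, 0, 0]
    - [0, 0, 0]
    - [0, 0, 0]
  grip: [-1, -1, -1]

```text
clock: 21.82
tool_pos: [0.5379, 0.3072, 0.0754]
eef_rot: [-0.06, 0.998, 0.001, 0.001]
contact_force: [0.0, -0.6, -0.4]
opening: 0.006
finger_force: 0.0
```

```bash
python3 -c "from h import *;st()"
```

```text
t 21.82 jig -0.0495 0.1841 z 0.0754 Fj -0.1 -0.6 -0.4 M [ 0.06  0.03 -0.03] yaw 0.1206 tilt [0.0012 0.0018] q [-0.3   1.05 -0.55  1.7   0.85  0.64  0.36]
```

>>> play_rows:
  translation:
    - [0, -0.0015, 0]
    - [0, -0.0015, 0]
    - [0, -0.001, 0]
    - [0, 0, 0]
  delta_rot:
    - [0, 0, 0]
    - [0, 0, 0]
    - [0, 0, 0]
    - [0, 0, 0]
  grip: [-1, -1, -1, -1]

```text
clock: 22.32
tool_pos: [0.538, 0.3045, 0.0756]
eef_rot: [-0.061, 0.998, 0.002, 0.001]
contact_force: [-1.9, 4.1, -0.7]
opening: 0.01
finger_force: 2.2
```

```bash
python3 -c "from h import *;st()"
```

```text
t 22.32 jig -0.0498 0.1814 z 0.0756 Fj -1.4 4.3 -0.7 M [0.88 0.25 0.02] yaw 0.1213 tilt [0.0008 0.0042] q [-0.29  1.05 -0.55  1.7   0.85  0.64  0.36]
```

>>> play_rows:
  translation:
    - [0, -0.002, 0]
    - [-0.001, -0.001, 0]
    - [0, 0, 0]
  delta_rot:
    - [0, 0, 0]
    - [0, 0, 0]
    - [0, 0, 0]
  grip: [-1, -1, -1]

```text
clock: 22.7
tool_pos: [0.5383, 0.3042, 0.0761]
eef_rot: [-0.061, 0.998, 0.004, 0.0]
contact_force: [-2.7, 8.4, -0.2]
opening: 0.003
finger_force: 4.2
```

```bash
python3 -c "from h import *;st()"
```

```text
t 22.7 jig -0.0494 0.181 z 0.0761 Fj -1.7 8.6 -0.2 M [ 1.7   0.69 -0.02] yaw 0.1228 tilt [-0.0001  0.0089] q [-0.29  1.05 -0.55  1.7   0.85  0.64  0.37]
```

>>> play_rows:
  translation:
    - [0, 0.006, 0]
    - [0, 0.012, 0]
    - [0, 0, -0.02]
    - [0, 0, -0.03]
    - [0, 0, -0.03]
    - [0.005, -0.01, -0.03]
    - [0.005, -0.02, -0.03]
    - [0.005, -0.025, -0.03]
    - [0.005, -0.025, -0.03]
    - [0.005, -0.025, -0.02]
    - [0.005, -0.025, -0.005]
    - [0.005, -0.015, 0]
    - [0, -0.007, 0]
    - [0, 0, 0]
  delta_rot:
    - [0, 0, 0]
    - [0, 0, 0]
    - [0, 0, 0]
    - [0, 0, 0]
    - [0, 0, 0]
    - [0, 0, 0]
    - [0, 0, 0]
    - [0, 0, 0]
    - [0, 0, 0]
    - [0, 0, 0]
    - [0, 0, 0]
    - [0, 0, 0]
    - [0, 0, 0]
    - [0, 0, 0]
  grip: [-1, -1, -1, -1, -1, -1, -1, -1, -1, -1, -1, -1, -1, -1]

```text
clock: 24.45
tool_pos: [0.5209, 0.1627, 0.3001]
eef_rot: [-0.06, 0.998, 0.001, 0.001]
contact_force: [-1.1, -0.5, 0.6]
opening: 0.005
finger_force: 0.0
```

Run:
```python
from h import *
import json
st()
c=r.get_calibration("wrist");im=r.snapshot("wrist")
json.dump({k:np.asarray(v).tolist() for k,v in c.items()},open("w3.json","w"))
cv2.imwrite("pics/w3raw.png",im)
q=np.array([[-.1,0,.022],[-.1,.17,.03],[0,.17,.03],[.0,0,.022]])
uv=proj(c,np.c_[o+q[:,:1]*n+q[:,1:2]*y,q[:,2]]);print(uv.round())
a=uv.min(0).astype(int)-12;b=uv.max(0).astype(int)+12;print(a,b)
im=im[max(a[1],0):b[1],max(a[0],0):b[0]];k=min(790/im.shape[1],590/im.shape[0]);print(k)
cv2.imwrite("pics/w3.png",cv2.resize(im,None,fx=k,fy=k,interpolation=cv2.INTER_CUBIC))
```

```text
t 24.45 jig -0.0837 0.0426 z 0.3001 Fj -1.2 -0.4 0.6 M [ 0.13  0.   -0.04] yaw 0.1202 tilt [0.0009 0.0019] q [ 0.07  0.68 -0.79  1.79  0.6   0.92  0.71]
[[217. 149.]
 [369. 150.]
 [361. 233.]
 [220. 231.]]
[205 136] [380 245]
4.514285714285714
```

View pics/w3.png

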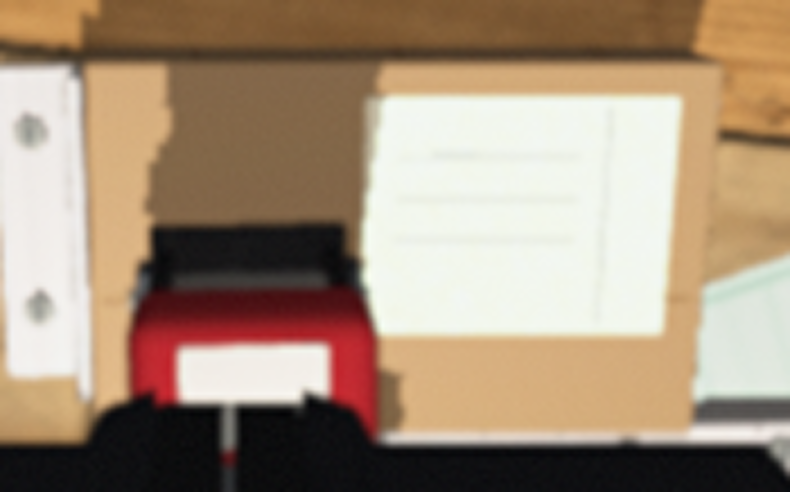

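The carton lies flush: white stop flange directly against the brown edge at crop column 85, fence edge directly along its far side at row 432, and no wedge-shaped gap. Next is the stamp press.

>>> play_rows:
  translation:
    - [-0.008, 0.002, 0.005]
    - [-0.015, 0.002, 0.02]
    - [-0.012, 0, 0.025]
    - [-0.003, 0, 0.025]
    - [0, 0, 0.02]
    - [0, 0, 0.012]
    - [0, 0, 0.006]
    - [0, 0, 0]
  delta_rot:
    - [0, 0, 0]
    - [0, 0, 0]
    - [0, 0, 0]
    - [0, 0, 0]
    - [0, 0, 0]
    - [0, 0, 0]
    - [0, 0, 0]
    - [0, 0, 0]
  grip: [-1, -1, -1, -1, -1, -1, -1, -1]

```text
clock: 25.5
tool_pos: [0.5583, 0.1716, 0.1873]
eef_rot: [-0.06, 0.998, 0.001, 0.001]
contact_force: [0.0, -0.1, 0.6]
opening: 0.004
finger_force: 0.0
```

```bash
python3 -c "from h import *;st()"
```

```text
t 25.5 jig -0.0455 0.047 z 0.1873 Fj 0.0 -0.1 0.6 M [ 0.05  0.02 -0.05] yaw 0.1207 tilt [0.0013 0.0019] q [-0.    0.87 -0.67  1.78  0.75  0.77  0.63]
```

Down to about cap contact (TCP 0.175), then 12 mm of travel slowly.

>>> play_rows:
  translation:
    - [0, 0, 0.006]
    - [0, 0, 0.005]
    - [0, 0, 0.003]
    - [0, 0, 0.003]
    - [0, 0, 0.003]
    - [0, 0, 0.002]
    - [0, 0, 0]
  delta_rot:
    - [0, 0, 0]
    - [0, 0, 0]
    - [0, 0, 0]
    - [0, 0, 0]
    - [0, 0, 0]
    - [0, 0, 0]
    - [0, 0, 0]
  grip: [-1, -1, -1, -1, -1, -1, -1]

```text
clock: 26.38
tool_pos: [0.5584, 0.1714, 0.1654]
eef_rot: [-0.06, 0.998, 0.001, 0.001]
contact_force: [0.6, -0.7, 4.2]
opening: 0.004
finger_force: 2.2
```

```bash
python3 -c "from h import *;st()"
```

```text
t 26.38 jig -0.0454 0.0468 z 0.1654 Fj 0.5 -0.7 4.2 M [-0.21  0.15 -0.02] yaw 0.1204 tilt [0.0015 0.0016] q [-0.02  0.9  -0.64  1.79  0.78  0.73  0.6 ]
```

>>> play_rows:
  translation:
    - [0, 0, 0.002]
    - [0, 0, 0.002]
    - [0, 0, 0.002]
    - [0, 0, 0]
  delta_rot:
    - [0, 0, 0]
    - [0, 0, 0]
    - [0, 0, 0]
    - [0, 0, 0]
  grip: [-1, -1, -1, -1]

```text
clock: 26.88
tool_pos: [0.5584, 0.1715, 0.1624]
eef_rot: [-0.06, 0.998, 0.0, 0.002]
contact_force: [-6.3, -4.6, 27.7]
opening: 0.002
finger_force: 13.9
```

```bash
python3 -c "from h import *;st()"
```

```text
t 26.88 jig -0.0454 0.0469 z 0.1624 Fj -6.8 -3.8 27.7 M [-1.11  1.23  0.04] yaw 0.1204 tilt [0.0036 0.0004] q [-0.02  0.9  -0.64  1.79  0.79  0.72  0.59]
```

The cap is at its stop: 28 N with the tip at 98.4 mm. Now I'll lift and move clear.

>>> play_rows:
  translation:
    - [0, 0, -0.004]
    - [0, 0, -0.006]
    - [0, 0, -0.01]
    - [0, 0, -0.02]
    - [0, 0, -0.03]
    - [0.01, 0, -0.03]
    - [0.015, 0, -0.025]
    - [0.01, 0, -0.01]
    - [0, 0, 0]
  delta_rot:
    - [0, 0, 0]
    - [0, 0, 0]
    - [0, 0, 0]
    - [0, 0, 0]
    - [0, 0, 0]
    - [0, 0, 0]
    - [0, 0, 0]
    - [0, 0, 0]
    - [0, 0, 0]
  grip: [-1, -1, -1, -1, -1, 0, 1, 1, 1]

```text
clock: 28.0
tool_pos: [0.5231, 0.1671, 0.2949]
eef_rot: [-0.061, 0.998, 0.001, 0.001]
contact_force: [-0.3, 0.6, -0.1]
opening: 0.436
finger_force: 0.0
```

Run:
```python
from h import *
st()
a=cv2.imread("pics/w3raw.png")
c=r.get_calibration("wrist");im=r.snapshot("wrist")
q=np.array([[-.1,0,.022],[-.1,.17,.03],[0,.17,.03],[.0,0,.022]])
uv=proj(c,np.c_[o+q[:,:1]*n+q[:,1:2]*y,q[:,2]])
a=uv.min(0).astype(int)-12;b=uv.max(0).astype(int)+12
im=im[max(a[1],0):b[1],max(a[0],0):b[0]];k=min(790/im.shape[1],590/im.shape[0])
cv2.imwrite("pics/w4.png",cv2.resize(im,None,fx=k,fy=k,interpolation=cv2.INTER_CUBIC))
```

```text
t 28.0 jig -0.081 0.0467 z 0.2949 Fj -0.3 0.6 -0.1 M [ 0.01  0.03 -0.01] yaw 0.1212 tilt [0.0021 0.0018] q [ 0.06  0.69 -0.78  1.79  0.61  0.91  0.7 ]
```

View pics/w4.png

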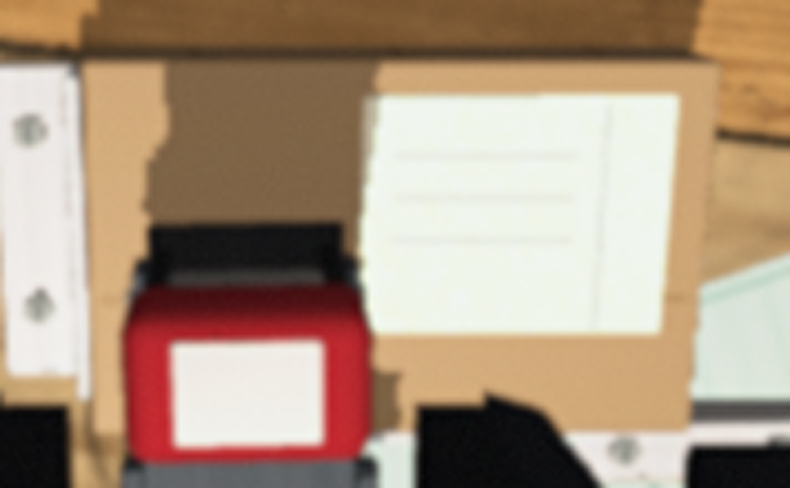

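The carton hasn't moved: it is still against the stop at crop column 83 and the fence at row 432. The cap has sprung back up, and the robot touches nothing.

```bash
python3 -c "from plant import r;print(r.finish_job())"
```

```text
the job is handed in; nothing more can be done
None
```

I pushed the carton flush against both fences, pressed the stamp cap to its stop with about 28 N, and let it spring back up. I handed the job in at about 28 s, with the last camera view showing the carton still in the corner; no score came back.

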